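Turn on the airbrush air at an interlocked valve bank

ROBOT

A 7-joint arm with a two-finger parallel gripper is mounted at the origin on the work surface. World frame = base frame: x ahead of the robot, y to its left, z up, the work surface at z = 0. Lengths are in mm, angles in rad, forces in N, time in s.
With the tool pointing down it reaches from about 425 to 1025 mm from the base axis. Payload 9.4 kg.
Tool frame: the origin (TCP) lies at the very end of the fingers, on their centre line; the grasp point (between the pads) lies 19 mm behind it; z points along the fingers, y is the line along which they close (so a half turn about z gives the same grasp; the last joint's range is limited). The gripper opens to 93 mm and grips with 3 to 60 N. Pads are 15 mm wide; open, the fingers measure 128 mm over their backs; the gripper's body (75 mm by 188 mm) begins 65 mm behind the grasp point.
Start: joints at [1.203, 0.599, -0.003, 1.599, 0.002, 0.943, -0.08], TCP at [207.861, -694.563, 218.618] pointing down, gripper open.
Joint ranges: [-2.57, 2.57], [-0.35, 1.97], [-1.29, 1.29], [0.11, 2.56], [-1.05, 4.19], [0.11, 1.86], [-2.63, 2.63]. Speed limits (rad/s): [2.22, 2.22, 3.01, 3.01, 3.14, 3.14, 3.14].

INTERFACE

Orientations are given as a rotation vector (axis times angle).
In Python, from cell import env, viewer, order gives the robot as it stands.
- The arm moves only by the tool carry_out, never from a script. Its argument "motion" is a list of rows, each a list of 3 entries, a list of its own where there are three numbers: the turn, a rotation vector about the world's x, y, z scaled (see below), then the shift along the world's x, y, z scaled (see below), then the finger opening in mm, from 0 to 93. A call has 1 to 12 rows; each row is the pose to reach, as a shift and turn from the pose commanded when the call began, turning the shorter way round; what a row does not reach only later rows make up. The controller multiplies each number of a shift by 250 mm and each number of a turn by 180 degrees. A row lasts 1/12 s, in which the tool goes at most 41.7 mm and 7.16 degrees, less where a joint would pass 70% of its speed; a pose out of reach is approached as far as the arm can. A call with a number of a shift or a turn outside -1 to 1 is refused whole. A call with a gripper value outside its range is refused whole. The fingers move at their own pace and stop on an object; "force" is the grip in N (left out, the last holds). Time passes only in rows, so rows that repeat a pose let the fingers close. It gives the time, the measured TCP pose, the force, the opening and the grip force at its end, in the units of the state.
- env.read_state(): the state, without advancing time (a new reading comes with each control period).
- viewer.camera(name): name is "scene" or "side" or "wrist"; returns (picture, depth): 400x640x3 uint8, red, green, blue; 400x640 float32, mm along the optical axis (not along the pixel's ray), 0 where there is no reading.
- viewer.camera_model(name): a dict with "fov_y" (degrees; the focal length in pixels is half the picture's height over the tangent of half this angle, whatever the lens; pixels are square), "cx", "cy" (the principal point, pixels), "k1" (the pictures are not rectified: a ray, as slopes to the right and down, at radius r is drawn at 1 + k1 r^2 times it, then the intrinsics apply), "cam_to_world" (4x4, takes a point from camera to world coordinates); the wrist camera has in their place "mount" (4x4, takes a point from camera to tool coordinates, whose origin is the TCP and whose axes are the flange's). Camera axes: x right, y up, looking along -z (the intrinsics and any distortion apply to the point x, -y, -z); pixel columns grow to the right and rows downward; lengths in mm; the calibration is good to about 2 mm. A picture is of the moment at which its call begins: read the wrist's pose just before it. camera_model takes no time and is no camera call.
- order.close_job(): hands the job in; it is judged then, once.
The state is a dict: "time": time; "joints": joint angles; "joint_vel": joint speeds; "joint_torque": joint torques, N m; "ee_pos": TCP position; "eef_rot": TCP orientation; "wrist_force": force on the tool from outside, world axes, zero at the start; "ft_torque": the same for the moment, N m; "width": finger opening in mm; "grip_force": force on a finger pad.
Only numpy, scipy, OpenCV 4.12 (cv2) and the standard library are available. Lean on these libraries where they do the work, as an engineer would, in place of code of your own. Each camera call takes 0.05 s, during which the arm holds its last target. There are 200 camera calls.

TASK

Turn on the air for airbrushing at the valve bank: swing the tall middle supply lever fully over, then swing fully over the lever of the outlet that carries the filter with the round dial. The supply lever's plate locks both outlet levers until it is fully over, so it must go first; leave the other outlet's lever shut.

Things in the scene. Friction and masses are not known exactly. Their poses are not given: they have to be found in the camera images.
- bank: Air valve bank: steel base plate 300 x 360 x 8 mm with an aluminium valve bar, three level levers on upright shafts and a white tank (top 112 mm up) behind. Origin on the table under the supply lever's shaft; x points to the tank (away from the robot), y left along the bar. Shafts in this frame (mm): supply 0, 0; left outlet 0, +110; right outlet 0, -110. All open counter-clockwise from above.
- supply (a joint): Supply lever's angle, rad: 0 shut, 1.5 fully over (end stop). Post 105 mm from the shaft, at 135 deg from the bank's x towards y when 0 (near side, left), at 221 deg when 1.5 (near side, right). Stays where left; 4 N at the post moves it. A two-winged dark plate (radius 50 mm) on it blocks both outlet levers' tails until it is past about 1.2.
- left (a joint): Left outlet lever's angle, rad: 0 shut, 0.8 fully open (end stop), counter-clockwise from above. Post 85 mm from the shaft, at 60 deg from the bank's x towards y when 0, at 106 deg when 0.8. Stays where left; 3 N at the post moves it; when blocked it stops within 0.1.
- right (a joint): Right outlet lever's angle, rad: 0 shut, 0.8 fully open (end stop), counter-clockwise from above. Post 85 mm from the shaft, at 240 deg from the bank's x towards y when 0 (near side, right), at 286 deg when 0.8. Otherwise like the left one.
- supply_grip (a point): Half-way up the supply lever's upright black plastic grip post, on its axis: 24 mm thick, from the flat lever's top at 108 mm to 166 mm above the table; the point is 138 mm above the table. It is the thickest and tallest of the three posts.
- left_grip (a point): Half-way up the left outlet lever's plain upright steel grip post, on its axis: 18 mm thick, from the flat lever's top at 87 mm to 145 mm above the table; the point is 118 mm above the table.
- right_grip (a point): The same point on the right outlet lever's post: 18 mm thick, 118 mm above the table.
- filter_dial (a point): Centre of the round white dial (56 mm across with its dark rim, facing up, 134 mm above the table) on top of the filter with the clear bowl. It stands on one outlet, in the bank's frame at x +125 mm, y +110 mm (left outlet) or -110 mm (right outlet); which one varies. The other outlet carries only a slim plain coupler, 32 mm thick, its top 94 mm up.

How it is judged (in metres and radians):
On the way, in this order (a step that is already met when the one before it is completed fails the run):
1. the supply lever is fully over, both outlet levers still shut (value of joint supply above 1.32 rad and value of joint each of left, right below 0.15 rad), for 0.1 s.
2. the lever of the outlet with the filter is fully open (((y of filter_dial in the frame of bank above 0 m and value of joint supply above 1.32 rad and value of joint left above 0.63 rad and value of joint right below 0.15 rad) or (y of filter_dial in the frame of bank below 0 m and value of joint supply above 1.32 rad and value of joint right above 0.63 rad and value of joint left below 0.15 rad))), for 0.1 s.
At the end, for the whole second after the job is handed in: The supply lever stands within 0.18 rad (10 degrees) of its far stop (above 1.32 rad), the lever of the outlet that carries the filter within 0.17 rad of its far stop (above 0.63 rad), the other outlet's lever is still shut (below 0.15 rad), and all three are at rest (((y of filter_dial in the frame of bank above 0 m and value of joint supply above 1.32 rad and value of joint left above 0.63 rad and value of joint right below 0.15 rad) or (y of filter_dial in the frame of bank below 0 m and value of joint supply above 1.32 rad and value of joint right above 0.63 rad and value of joint left below 0.15 rad)) and velocity of joint supply between -0.05 and 0.05 rad/s and velocity of joint left between -0.05 and 0.05 rad/s and velocity of joint right between -0.05 and 0.05 rad/s); the robot touches nothing.
It fails at once if the lever of the outlet without the filter is opened (past 0.25 rad) ((y of filter_dial in the frame of bank above 0 m and value of joint right above 0.25 rad) or (y of filter_dial in the frame of bank below 0 m and value of joint left above 0.25 rad)).
It also fails if it takes over 42 s, if anything falls off the work surface, if the arm or the gripper's body presses on something with over 40 N, if the wrist force passes 120 N, or if a joint passes its speed limit or range.

## Working session

There is one attempt and no reset: what is moved stays moved. The work goes in short steps, Python scripts to look and compute and a tool call to move; the robot and the scene stay as the last step left them, time stands still between calls to the robot, and variables do not carry over. Pictures are saved under pics/ and viewed, at most 10 in all, crops included, and the job is handed in when it is done.

Besides the shell and the picture viewer there is one more tool, called after "Call:" as name(argument=value, ...), one argument or row to a line, values as JSON. carry_out: Moves the arm, as the interface text tells. Shifts and turns lie within -1 to 1; 1 stands for 250 mm of shift or 180 degrees of turn. Its arguments: {"type":"object","properties":{"motion":{"type":"array","items":{"type":"array"}},"force":{"type":"number"}},"required":["motion"]}

```bash
mkdir -p pics; cat > h.py <<'E'
import numpy as np, cv2
from cell import env, viewer, order
def grab(n,tag):
    p,d=viewer.camera(n); cv2.imwrite(f'pics/{tag}.png',p[:,:,::-1]); np.save(f'pics/{tag}.npy',d); return p,d
def ray(n,u,v):
    m=viewer.camera_model(n); f=200/np.tan(np.radians(m['fov_y'])/2)
    a=np.array([(u-m['cx'])/f,(v-m['cy'])/f]); b=a.copy()
    for _ in range(20): b=a/(1+m['k1']*(b@b))
    T=np.array(m['cam_to_world']); return T[:3,3],T[:3,:3]@np.array([b[0],-b[1],-1.0])
def onz(n,u,v,z):
    o,d=ray(n,u,v); return o+d*(z-o[2])/d[2]
def bydepth(n,u,v,D):
    o,d=ray(n,u,v); return o+d*D
E
python3 - <<'E'
from h import *
for n in('scene','side'): grab(n,n); print(n,np.round(viewer.camera_model(n)['cam_to_world'],2).tolist())
s=env.read_state(); print(s['time'],s['ee_pos'],s['eef_rot'],s['width'],s['wrist_force'])
E
```

```text
scene [[0.71, -0.47, 0.53, 981.28], [0.71, 0.46, -0.54, -374.48], [0.01, 0.76, 0.65, 603.35], [0.0, 0.0, 0.0, 1.0]]
side [[1.0, 0.06, -0.07, 552.09], [-0.09, 0.69, -0.72, -562.72], [0.01, 0.72, 0.69, 645.21], [0.0, 0.0, 0.0, 1.0]]
0.1 [ 207.7293699  -694.15557258  217.84474207] [-3.10709024e+00 -4.55065293e-01  5.34877496e-04] 92.78778283272688 [0.19126283 0.83440288 0.00713477]
```

View pics/scene.png

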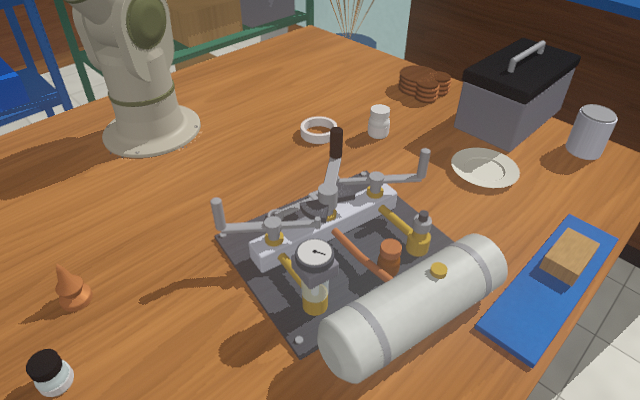

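View pics/side.png

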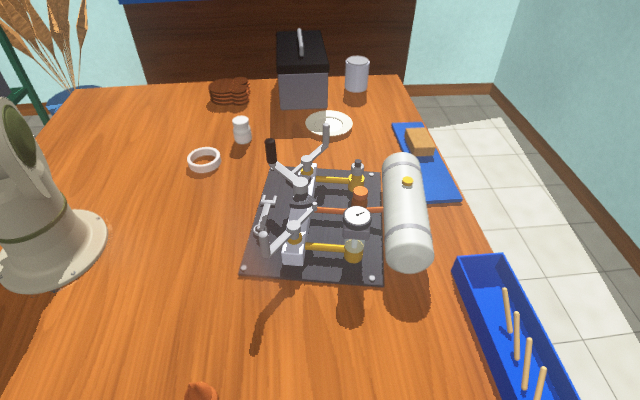

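The scene view shows the black supply post at (336,142), the left post at (424,163), the right post at (217,213) and the dial at (315,252). The side view shows them at (271,151), (326,133), (264,244) and (357,216). The dial is on the side nearer the side camera, which is the right outlet.

```bash
python3 - <<'E'
from h import *
P={'supply':((336,142),(271,151),138),'left':((424,163),(326,133),118),'right':((217,213),(264,244),118),'dial':((314,253),(357,216),134)}
D={n:np.load(f'pics/{n}.npy') for n in('scene','side')}
W={}
for k,(a,b,z) in P.items():
    o1,d1=ray('scene',*a);o2,d2=ray('side',*b)
    t=np.linalg.lstsq(np.c_[d1,-d2],o2-o1,rcond=None)[0]
    p,q=o1+d1*t[0],o2+d2*t[1]; W[k]=(p+q)/2
    print(k,np.round(W[k]),'gap',round(np.linalg.norm(p-q),1),np.round(onz('scene',*a,z)[:2]),np.round(onz('side',*b,z)[:2]),'dep',np.round(bydepth('scene',*a,D['scene'][a[1],a[0]])),np.round(bydepth('side',*b,D['side'][b[1],b[0]])))
# fit bank pose from known points
c=lambda r,d,y:[r*np.cos(np.radians(d)),y+r*np.sin(np.radians(d))]
B=np.array([c(105,135,0),c(85,60,110),c(85,240,-110),[125,-110]]); A=np.array([W[k][:2] for k in P])
bc,ac=B.mean(0),A.mean(0); U,S,Vt=np.linalg.svd((B-bc).T@(A-ac)); R=Vt.T@U.T; t=ac-R@bc
print('yaw',np.degrees(np.arctan2(R[1,0],R[0,0])),'org',t,'res',np.round(A-(B@R.T+t),1).tolist(),np.linalg.det(R))
for n,r,y,a0,a1 in(('supply',105,0,135,221),('right',85,-110,240,286)):
    print(n,[np.round(R@c(r,a,y)+t).tolist() for a in np.linspace(a0,a1,5)])
E
```

```text
supply [505. 138. 138.] gap 0.4 [505. 138.] [505. 137.] dep [513. 130. 146.] [506. 126. 146.]
left [642. 230. 116.] gap 2.6 [644. 226.] [641. 230.] dep [647. 221. 122.] [640. 218. 126.]
right [ 492. -120.  117.] gap 0.4 [ 492. -121.] [ 492. -121.] dep [ 500. -125.  125.] [ 493. -129.  128.]
dial [670. -77. 131.] gap 0.7 [672. -80.] [669. -80.] dep [672. -80. 134.] [669. -81. 135.]
yaw -10.07603624436269 org [566.02178704  53.73569964] res [[-1.1, -1.6], [1.8, 3.3], [-0.4, -0.8], [-0.2, -0.9]] 0.9999999999999999
supply [[506.0, 140.0], [479.0, 112.0], [463.0, 76.0], [462.0, 37.0], [476.0, -0.0]]
right [[492.0, -120.0], [506.0, -129.0], [522.0, -136.0], [539.0, -139.0], [556.0, -139.0]]
```

The fit is good (residuals under 4 mm) and the filter is on the right outlet. I'll straddle each post loosely with the fingers and push it along its arc.

Call:
carry_out(
  motion=[
    [[0,0,0.3],[1,1,0.1],60],
    [[0,0,0.3],[1,1,0.1],60],
    [[0,0,0.3],[1,1,0.1],60],
    [[0,0,0.3],[1,1,0.1],60],
    [[0,0,0.3],[1,1,0.1],60],
    [[0,0,0.3],[1,1,0.1],60],
    [[0,0,0.3],[1,1,0.1],60],
    [[0,0,0.3],[1,1,0.1],60],
    [[0,0,0.3],[1,1,0.1],60],
    [[0,0,0.3],[1,1,0.1],60],
    [[0,0,0.3],[1,1,0.1],60],
    [[0,0,0.3],[1,1,0.1],60],
  ],
)

```text
time: 1.1
ee_pos: [456.9, -445.3, 243.2]
eef_rot: [-2.564, -1.815, 0.002]
wrist_force: [-0.6, -0.7, 0.3]
width: 60.1
grip_force: 0.0
```

Call:
carry_out(
  motion=[
    [[0,0,0.3],[0.1,1,0],60],
    [[0,0,0.3],[0.1,1,0],60],
    [[0,0,0.3],[0.1,1,0],60],
    [[0,0,0.3],[0.1,1,0],60],
    [[0,0,0.3],[0.1,1,0],60],
    [[0,0,0.3],[0.1,1,0],60],
    [[0,0,0.3],[0.1,1,0],60],
    [[0,0,0.3],[0.1,1,0],60],
    [[0,0,0.3],[0.1,1,0],60],
    [[0,0,0.3],[0.1,1,0],60],
  ],
)

```text
time: 1.93
ee_pos: [482.2, -196.2, 243.4]
eef_rot: [-1.466, -2.778, 0.001]
wrist_force: [-0.1, 0.2, 0.3]
width: 60.1
grip_force: 0.0
```

Call:
carry_out(
  motion=[
    [[0,0,0],[0.05,1,0],60],
    [[0,0,0],[0.05,1,0],60],
    [[0,0,0],[0.05,1,0],60],
    [[0,0,0],[0.05,1,0],60],
    [[0,0,0],[0.05,1,0],60],
    [[0,0,0],[0.05,1,0],60],
    [[0,0,0],[0.05,1,0],60],
  ],
)

```text
time: 2.52
ee_pos: [495.9, 63.0, 244.4]
eef_rot: [1.453, 2.785, 0.007]
wrist_force: [0.9, -0.0, 0.4]
width: 60.1
grip_force: 0.0
```

Call:
carry_out(
  motion=[
    [[0,0,0],[0.04,0.34,0],60],
    [[0,0,0],[0.04,0.34,0],60],
    [[0,0,0],[0.04,0.34,0],60],
    [[0,0,0],[0.04,0.34,0],60],
    [[0,0,0],[0.04,0.34,0],60],
    [[0,0,0],[0.04,0.34,0],60],
  ],
)

```text
time: 3.02
ee_pos: [505.5, 138.2, 243.3]
eef_rot: [-1.464, -2.78, 0.002]
wrist_force: [0.2, -0.2, 1.4]
width: 59.7
grip_force: 0.0
```

```bash
python3 - <<'E'
from h import *
s=env.read_state(); print(s['ee_pos'],s['eef_rot'],s['joints'])
a,_=grab('side','side2'); b,_=grab('wrist','wrist2')
cv2.imwrite('pics/both2.png',np.hstack([a[60:300,150:470],b[::2,::2][:200]] if 0 else [cv2.resize(a[60:260,150:470],(400,250)),cv2.resize(b,(400,250))])[:,:,::-1])
E
```

```text
[505.48483984 138.24201041 243.28038388] [-1.46394320e+00 -2.77962240e+00  2.10138222e-03] [ 0.09861426  0.39007935 -0.6370117   2.00064582  0.30766136  0.84682541
 -0.10793118]
```

View pics/both2.png

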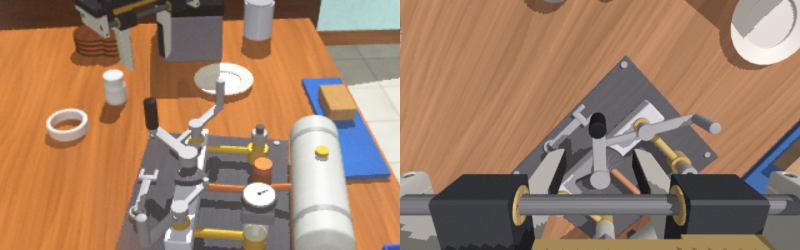

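The side view shows the gripper over the supply post. In the wrist view the post (597,125) lies between the two fingers (about 555 and 640). I'll descend now.

Call:
carry_out(
  motion=[
    [[0,0,0],[0,0,-0.1],60],
    [[0,0,0],[0,0,-0.2],60],
    [[0,0,0],[0,0,-0.3],60],
    [[0,0,0],[0,0,-0.4],60],
    [[0,0,0],[0,0,-0.5],60],
    [[0,0,0],[0,0,-0.5],60],
    [[0,0,0],[0,0,-0.5],45],
    [[0,0,0],[0,0,-0.5],45],
    [[0,0,0],[0,0,-0.5],45],
  ],
)

```text
time: 3.87
ee_pos: [506.2, 140.4, 120.1]
eef_rot: [1.459, 2.78, 0.002]
wrist_force: [0.4, -0.2, 0.1]
width: 46.9
grip_force: 0.0
```

```bash
python3 - <<'E'
from h import *
s=env.read_state(); print(s['ee_pos'],s['wrist_force'],s['width'],s['joints'])
c=np.array([566,53.7]); p0=np.array([506,139.])
for i,a in enumerate(np.linspace(125,125+86+8,13)):
    q=c+105*np.array([np.cos(np.radians(a)),np.sin(np.radians(a))]); print(i,round(a-125,1),np.round((q-p0)/250,3),round((a-125)/180,3))
E
```

```text
[506.22897888 140.39231635 120.09014687] [ 0.37420937 -0.1567601   0.07822204] 46.92808271272569 [-0.01457676  0.55002731 -0.51636707  2.12278553  0.48925197  0.58256877
 -0.27904191]
0 0.0 [-0.001  0.003] 0.0
1 7.8 [-0.046 -0.033] 0.044
2 15.7 [-0.085 -0.075] 0.087
3 23.5 [-0.118 -0.122] 0.131
4 31.3 [-0.145 -0.173] 0.174
5 39.2 [-0.164 -0.227] 0.218
6 47.0 [-0.176 -0.283] 0.261
7 54.8 [-0.18 -0.34] 0.305
8 62.7 [-0.176 -0.397] 0.348
9 70.5 [-0.165 -0.453] 0.392
10 78.3 [-0.146 -0.508] 0.435
11 86.2 [-0.119 -0.559] 0.479
12 94.0 [-0.086 -0.606] 0.522
```

Call:
carry_out(
  motion=[
    [[0,0,0.022],[-0.024,-0.016,0],45],
    [[0,0,0.044],[-0.046,-0.034,0],45],
    [[0,0,0.066],[-0.067,-0.055,0],45],
    [[0,0,0.087],[-0.086,-0.077,0],45],
    [[0,0,0.11],[-0.103,-0.1,0],45],
    [[0,0,0.131],[-0.119,-0.124,0],45],
    [[0,0,0.152],[-0.133,-0.149,0],45],
    [[0,0,0.174],[-0.146,-0.175,0],45],
    [[0,0,0.196],[-0.156,-0.202,0],45],
    [[0,0,0.218],[-0.165,-0.229,0],45],
    [[0,0,0.24],[-0.171,-0.257,0],45],
    [[0,0,0.261],[-0.176,-0.286,0],45],
  ],
)

```text
time: 4.87
ee_pos: [462.0, 70.2, 120.2]
eef_rot: [0.222, 3.131, 0.004]
wrist_force: [-2.4, 5.5, 1.8]
width: 44.8
grip_force: 2.5
```

Call:
carry_out(
  motion=[
    [[0,0,0.022],[-0.003,-0.028,0],45],
    [[0,0,0.044],[-0.004,-0.057,0],45],
    [[0,0,0.066],[-0.003,-0.085,0],45],
    [[0,0,0.087],[0,-0.114,0],45],
    [[0,0,0.11],[0.005,-0.142,0],45],
    [[0,0,0.131],[0.011,-0.17,0],45],
    [[0,0,0.152],[0.02,-0.198,0],45],
    [[0,0,0.174],[0.03,-0.225,0],45],
    [[0,0,0.196],[0.043,-0.251,0],45],
    [[0,0,0.218],[0.057,-0.276,0],45],
    [[0,0,0.24],[0.073,-0.3,0],45],
    [[0,0,0.25],[0.08,-0.312,0],45],
  ],
)

```text
time: 5.87
ee_pos: [481.6, -9.3, 119.8]
eef_rot: [-0.991, 2.98, -0.0]
wrist_force: [-8.7, 14.9, 0.8]
width: 45.3
grip_force: 9.1
```

```bash
python3 - <<'E'
from h import *
s=env.read_state(); print(s['ee_pos'],s['wrist_force'],s['width'],s['joints'])
a,_=grab('side','side3'); b,_=grab('scene','scene3')
cv2.imwrite('pics/both3.png',np.hstack([cv2.resize(a[80:280,150:470],(400,250)),cv2.resize(b[80:280,150:470],(400,250))])[:,:,::-1])
E
```

```text
[481.55805605  -9.27780386 119.84516295] [-8.69321275 14.88906887  0.77460959] 45.31467066869075 [ 0.56311289  0.63992028 -0.9650416   2.20026289  0.83198477  0.72631656
  1.23109733]
```

View pics/both3.png

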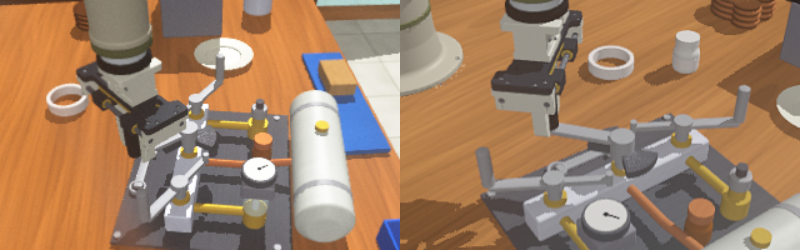

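At the stop: force is 17 N, and the tool angle minus the finger slack gives 211° in the world frame, which is about 1.5 rad. The picture shows the lever swung to the near right. I'll back off a little, lift, then turn the wrist back to a comfortable orientation.

Call:
carry_out(
  motion=[
    [[0,0,0],[-0.02,0.04,0],45],
    [[0,0,0],[-0.02,0.04,0],45],
    [[0,0,0],[-0.02,0.04,0.1],45],
    [[0,0,0],[-0.02,0.04,0.2],45],
    [[0,0,0],[-0.02,0.04,0.35],45],
    [[0,0,0],[-0.02,0.04,0.5],45],
    [[0,0,0],[-0.02,0.04,0.5],45],
  ],
)

```text
time: 6.55
ee_pos: [479.2, 2.0, 250.0]
eef_rot: [-0.985, 2.975, -0.005]
wrist_force: [0.6, 0.4, -0.3]
width: 45.1
grip_force: 0.0
```

Call:
carry_out(
  motion=[
    [[0,0,-0.46],[0.06,-0.48,0],45],
    [[0,0,-0.46],[0.06,-0.48,0],45],
    [[0,0,-0.46],[0.06,-0.48,0],45],
    [[0,0,-0.46],[0.06,-0.48,0],45],
    [[0,0,-0.46],[0.06,-0.48,0],45],
    [[0,0,-0.46],[0.06,-0.48,0],45],
    [[0,0,-0.46],[0.06,-0.48,0],45],
    [[0,0,-0.46],[0.06,-0.48,0],45],
    [[0,0,-0.46],[0.06,-0.48,0],45],
    [[0,0,-0.46],[0.06,-0.48,0],45],
    [[0,0,-0.46],[0.06,-0.48,0],45],
    [[0,0,-0.46],[0.06,-0.48,0],45],
  ],
)

```text
time: 7.55
ee_pos: [491.6, -119.5, 244.8]
eef_rot: [1.241, 2.884, -0.001]
wrist_force: [-0.6, -0.4, -0.0]
width: 45.0
grip_force: 0.0
```

Call:
carry_out(
  motion=[
    [[0,0,-0.46],[0,0,0],45],
    [[0,0,-0.46],[0,0,0],45],
    [[0,0,-0.46],[0,0,0],45],
    [[0,0,-0.46],[0,0,0],45],
    [[0,0,-0.46],[0,0,0],45],
    [[0,0,-0.46],[0,0,0],45],
    [[0,0,-0.46],[0,0,0],45],
    [[0,0,-0.46],[0,0,0],45],
    [[0,0,-0.46],[0,0,0],45],
    [[0,0,-0.46],[0,0,0],45],
    [[0,0,-0.46],[0,0,0],45],
    [[0,0,-0.46],[0,0,0],45],
  ],
)

```text
time: 8.55
ee_pos: [491.6, -119.3, 244.7]
eef_rot: [2.838, 1.344, 0.002]
wrist_force: [0.5, -0.4, 0.4]
width: 45.3
grip_force: 0.0
```

```bash
python3 - <<'E'
from h import *
s=env.read_state(); print(s['ee_pos'],s['wrist_force'],s['width'],s['joints'])
r=s['eef_rot'];print('yang',np.degrees(2*np.arctan2(r[1],r[0]))-90)
a,_=grab('side','side4'); b,_=grab('scene','scene4')
cv2.imwrite('pics/both4.png',np.hstack([cv2.resize(a[80:280,150:470],(400,250)),cv2.resize(b[80:280,150:470],(400,250))])[:,:,::-1])
E
```

```text
[ 491.61074996 -119.33697111  244.74581027] [ 0.51055313 -0.42784393  0.42399701] 45.28455577898468 [ 0.42510863  0.32666669 -0.38802034  2.04788457  0.17154848  0.79553744
 -0.75135777]
yang -39.34149722800422
```

View pics/both4.png

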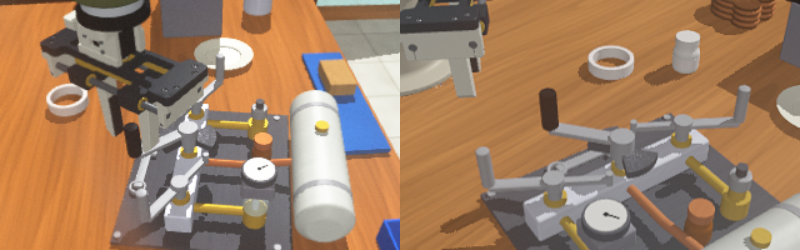

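The supply lever stays over, with its post at about (268,168) in the scene view, and the gripper is above the right post. I'll check the supply angle and descend.

```bash
python3 - <<'E'
from h import *
p=onz('scene',268.4,168,138); print(p, np.degrees(np.arctan2(p[1]-53.7,p[0]-566))%360)
c=np.array(np.array([566,53.7]))+np.array([[np.cos(-.1759),-np.sin(-.1759)],[np.sin(-.1759),np.cos(-.1759)]])@[0,-110]
p0=c+85*np.array([np.cos(np.radians(230)),np.sin(np.radians(230))]);print(c,p0)
for a in np.linspace(230,284.5,13)[1:]:
    q=c+85*np.array([np.cos(np.radians(a)),np.sin(np.radians(a))]); print(round((a-230)/180,3),np.round((q-p0)/250,3))
E
```

```text
[479.4293248   -2.45775436 138.        ] 212.9711753962631
[546.75062471 -54.60263871] [ 492.11367788 -119.71641637]
0.025 [ 0.021 -0.016]
0.05 [ 0.044 -0.031]
0.076 [ 0.068 -0.044]
0.101 [ 0.092 -0.055]
0.126 [ 0.117 -0.064]
0.151 [ 0.144 -0.071]
0.177 [ 0.17  -0.076]
0.202 [ 0.197 -0.079]
0.227 [ 0.224 -0.08 ]
0.252 [ 0.251 -0.078]
0.278 [ 0.277 -0.074]
0.303 [ 0.304 -0.069]
```

Call:
carry_out(
  motion=[
    [[0,0,0],[0,0,-0.1],45],
    [[0,0,0],[0,0,-0.2],45],
    [[0,0,0],[0,0,-0.3],45],
    [[0,0,0],[0,0,-0.4],45],
    [[0,0,0],[0,0,-0.5],45],
    [[0,0,0],[0,0,-0.56],45],
    [[0,0,0],[0,0,-0.56],40],
    [[0,0,0],[0,0,-0.56],40],
  ],
)

```text
time: 9.32
ee_pos: [491.3, -119.0, 103.7]
eef_rot: [-2.833, -1.356, 0.001]
wrist_force: [0.5, -1.1, 0.1]
width: 40.7
grip_force: 0.0
```

Call:
carry_out(
  motion=[
    [[0,0,0.025],[0.021,-0.016,0],40],
    [[0,0,0.05],[0.044,-0.031,0],40],
    [[0,0,0.076],[0.068,-0.044,0],40],
    [[0,0,0.101],[0.092,-0.055,0],40],
    [[0,0,0.126],[0.117,-0.064,0],40],
    [[0,0,0.151],[0.144,-0.071,0],40],
    [[0,0,0.177],[0.17,-0.076,0],40],
    [[0,0,0.202],[0.197,-0.079,0],40],
    [[0,0,0.227],[0.224,-0.08,0],40],
    [[0,0,0.252],[0.251,-0.078,0],40],
    [[0,0,0.278],[0.277,-0.074,0],40],
    [[0,0,0.303],[0.304,-0.069,0],40],
  ],
)

```text
time: 10.32
ee_pos: [565.2, -136.9, 105.1]
eef_rot: [-1.893, -2.504, 0.006]
wrist_force: [-30.7, 4.0, 14.6]
width: 40.5
grip_force: 14.2
```

Call:
carry_out(
  motion=[
    [[0,0,0],[-0.045,0,0],40],
    [[0,0,0],[-0.045,0,0],40],
    [[0,0,0],[-0.045,0,0],40],
    [[0,0,0],[-0.045,0,0.1],40],
    [[0,0,0],[-0.045,0,0.2],40],
    [[0,0,0],[-0.045,0,0.4],40],
    [[0,0,0],[-0.045,0,0.6],40],
    [[0,0,0],[-0.045,-0.6,0.6],40],
    [[0,0,0],[-0.045,-0.6,0.6],40],
    [[0,0,0],[-0.045,-0.6,0.6],40],
    [[0,0,0],[-0.045,-0.6,0.6],40],
    [[0,0,0],[-0.045,-0.6,0.6],40],
  ],
)

```text
time: 11.32
ee_pos: [555.6, -294.2, 254.6]
eef_rot: [1.909, 2.49, -0.003]
wrist_force: [0.1, -0.4, -1.4]
width: 39.9
grip_force: 0.0
```

```bash
python3 - <<'E'
from h import *
s=env.read_state(); print(s['time'],s['ee_pos'],s['wrist_force'])
a,_=grab('side','side5'); b,_=grab('scene','scene5')
cv2.imwrite('pics/both5.png',np.hstack([cv2.resize(a[80:280,150:470],(400,250)),cv2.resize(b[80:280,150:470],(400,250))])[:,:,::-1])
E
```

```text
11.3167 [ 555.62667961 -294.17032878  254.63527814] [ 0.05547651 -0.43581405 -1.36498947]
```

View pics/both5.png

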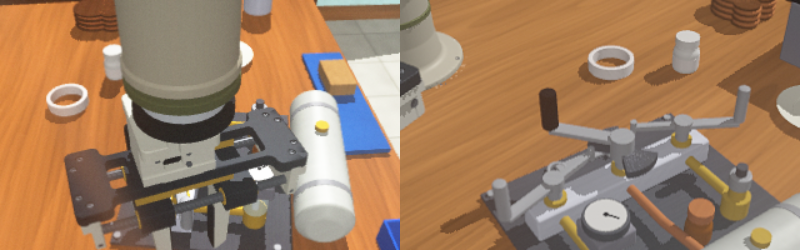

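The scene view shows the supply post unmoved, the left lever shut, and the right post moved to about (231,242).

```bash
python3 - <<'E'
from h import *
p=onz('scene',230.8,241,118); a=np.degrees(np.arctan2(p[1]+54.6,p[0]-546.75))%360
print(p,a,np.radians(a-230))
if np.radians(a-230)>0.7: print(order.close_job())
E
```

```text
[ 557.8856114  -141.64364032  118.        ] 277.29032696430716 0.8253719098718149
the job is handed in; nothing more can be done
None
```

The supply lever is fully over (about 1.5 rad), the right outlet's lever with the dial filter is fully open (about 0.8 rad) and the left one looks shut. The job was handed in at about 11 s with the arm clear; no verdict came back.

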